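# Find the fullest coin tin and hold it up

## Robot

A 6-joint arm with a two-finger parallel gripper is mounted at the origin on the work surface. World frame = base frame: x ahead of the robot, y to its left, z up, the work surface at z = 0. Lengths are in m, angles in rad, forces in N, time in s.
With the tool pointing down it reaches from about 0.375 to 0.9 m from the base axis. Payload 3.1 kg.
Tool frame: the origin (TCP) lies midway between the tips of the shut fingers; the grasp point (between the pads) lies 19 mm behind it (tcp_to_grasp is the distance from the TCP to the grasp point, in m); z points along the fingers, y is the line along which they close (so a half turn about z gives the same grasp; the last joint's range is limited). The gripper opens to 85 mm and grips with 20 to 120 N. Pads are 22 mm wide; open, the fingers measure 114 mm over their backs; the gripper's body (76 mm by 85 mm) begins 54 mm behind the grasp point. The pads swing forward as they close: fully open they stand 13 mm farther back than shut.
Start: joints at [-1.486, 0.527, 1.433, -0, 1.181, -0.178], TCP at [0.163, -0.603, 0.231] pointing down, gripper open.
Joint ranges: [-3.08, 3.08], [-0.75, 2.2], [0.22, 2.44], [-1.43, 4.57], [0, 2.65], [-2.85, 2.85]. Speed limits (rad/s): [2.79, 2.79, 3.14, 3.14, 3.14, 3.14].

## Interface

Orientations are given as a unit quaternion [w, x, y, z].
In Python, from workcell import get_state, snapshot, sign_off, tcp_to_grasp gives the robot as it stands.
- The arm moves only by the tool play_rows, never from a script. Its argument "series" is a list of rows, each an object of numbers: "tx", "ty", "tz": the shift along the tool's x, y, z in m; "twist": the turn about the tool's z in units of 8 degrees (1.0 is 8 degrees). In form: [{"tx": .., "ty": .., "tz": .., "twist": ..}, ...]. A call has exactly 8 rows; each row shifts and turns the commanded pose from where the row before left it, along the tool's axes as they then stand; what a row does not reach is not made up. A row lasts 1/8 s, in which the tool goes at most 62.5 mm and 10.7 degrees, less where a joint would pass 70% of its speed; a pose out of reach is approached as far as the arm can. A call with a gripper value outside its range is refused whole. "fingers" is the finger opening in m, from 0 to 0.0854, set as the call begins (left out, the last holds). The fingers move at their own pace and stop on an object; the grip force is fixed at half the most. Time passes only in rows, so rows that do not move let the fingers close, or fill a call up. It gives the time, the measured TCP pose, the force, the opening and the grip force at its end, in the units of the state.
- get_state(): the state, without advancing time (a new reading comes with each control period).
- snapshot(name): name is "scene" or "top" or "wrist"; returns a dict with "image" (420x560x3 uint8, blue, green, red), "K" (3x3 intrinsics, pixels), "R" (3x3) and "t" (3): a world point X has camera coordinates R X + t; the wrist camera has in their place "mount" (4x4, takes a point from camera to tool coordinates, whose origin is the TCP and whose axes are the flange's). Camera axes: x right, y down, z forward; pixel columns grow to the right and rows downward; lengths in m; the calibration is good to about 2 mm. A picture is of the moment at which its call begins: read the wrist's pose just before it. There is no depth.
- sign_off(): hands the job in; it is judged then, once.
The state is a dict: "time_s": time; "q": joint angles; "joint_velocities": joint speeds; "joint_torque": joint torques, N m; "eef_pos": TCP position; "ee_rot": TCP orientation; "contact_force": force on the tool from outside, world axes, zero at the start; "ft_torque": the same for the moment, N m; "width": opening from 0.0 (shut) to 1.0 (fully open); "grasp_force": force on a finger pad.
Only numpy, scipy, OpenCV 4.12 (cv2) and the standard library are available. Lean on these libraries where they do the work, as an engineer would, in place of code of your own. Each camera call takes 0.05 s, during which the arm holds its last target. There are 200 camera calls.

## Task

Three identical coin tins stand in the caddy on the hall dresser, locked in by a sliding keeper: push the keeper's grip back, away from you, to its end stop and leave it there, then heft the tins one after another, at least two of them, each lifted clear and held a moment, to find out by feel which is the heaviest. Stand the lighter ones back in the caddy and finish while holding the heaviest upright and still in the gripper, its underside at least 15 cm above the dresser top; do not set it down or let go. Tip no tin over and leave the other things on the dresser where they are.

Things in the scene. Friction and masses are not known exactly. Their poses are not given: they have to be found in the camera images.
- caddy: fixed dark wooden caddy: board 15 mm thick, 360 mm along its y, 200 mm along its x (-70 to +130 mm); rims 22 mm high round the tins' part (inside x -62 to +32, y -170 to +170 mm). Origin on the dresser top; x points away from the robot, at a yaw that varies; z up. Tins stand on the board at about x = -20, y = -120, 0, +120 mm, 58 mm between neighbours.
- keeper (a joint): black steel comb-like bar, 340 mm long, above the caddy's back; three tongues reach over the lids, 4 mm above them, and lock the tins in. Slides along caddy +x, away from the robot: 0 locked, 0.06 m end stop, lids free. Starts at 0 to 0.012, drags with 2 N, stays where left. Bar top 123 mm, tongues' top 115 mm above the dresser top.
- keeper_grip (a point): centre of the upright black grip block on the middle of the keeper bar, 16 mm (caddy x) by 24 mm (caddy y) by 40 mm tall, from 123 to 163 mm above the dresser top; its axes are the caddy's. It moves with the keeper.
- tin_a_mid (a point): one of three identical closed round metal coin tins, 62 mm in diameter, 90 mm tall, flat lid, standing in a row in the caddy; the point is its centre, 45 mm above its underside, z up its axis. Which one is heaviest changes every time: it weighs under 0.65 kg and over 0.2 kg more than each of the others, which differ by at most 0.05 kg; bare metal, grip it firmly (60 N is safe).
- tin_b_mid (a point): one of three identical closed round metal coin tins, 62 mm in diameter, 90 mm tall, flat lid, standing in a row in the caddy; the point is its centre, 45 mm above its underside, z up its axis. Which one is heaviest changes every time: it weighs under 0.65 kg and over 0.2 kg more than each of the others, which differ by at most 0.05 kg; bare metal, grip it firmly (60 N is safe).
- tin_c_mid (a point): one of three identical closed round metal coin tins, 62 mm in diameter, 90 mm tall, flat lid, standing in a row in the caddy; the point is its centre, 45 mm above its underside, z up its axis. Which one is heaviest changes every time: it weighs under 0.65 kg and over 0.2 kg more than each of the others, which differ by at most 0.05 kg; bare metal, grip it firmly (60 N is safe).
- candle: a bystander, to be left alone: a loose white pillar candle, 56 mm in diameter, 70 mm tall, beside the caddy's left (+y) end; origin at the centre of its underside.
- spectacle_case: a bystander, to be left alone: a loose dark rounded case, 62 x 155 x 36 mm, in front of the caddy; origin at the centre of its underside.
- brush: a bystander, to be left alone: a loose wooden clothes brush, 45 x 120 x 30 mm, beside the caddy's right (-y) end; origin at the centre of its underside.
- key_bowl: a bystander, to be left alone: a loose blue bowl, 124 mm in diameter, 45 mm tall, on the left; origin at the centre of its underside.
- books: a bystander, to be left alone: two books in a pile (one body), 140 x 200 x 50 mm, on the right; origin at the centre of its underside.
- glass_globe: a bystander, to be left alone: a glass ball on a black turned foot, 90 mm wide, 151 mm tall, back right; origin at the centre of its underside.
- salt_lamp: a bystander, to be left alone: an amber rock-salt lamp, 100 mm wide, 155 mm tall, back left; origin at the centre of its underside.
Mind the look-alikes: they are no part of the job. What is shaped like the part that bears tin_b_mid but black, blue or pink is not meant.

How it is judged:
By the outcome, as a careful person would: the job done as asked, in the order asked, and still so for the second after the job is handed in, while the arm keeps its last pose, push and grip.
It also fails if it takes over 72 s, if anything falls off the work surface, if the arm or the gripper's body presses on something with over 40 N, if the wrist force passes 120 N, or if a joint passes its speed limit or range.

## Working session

There is one attempt and no reset: what is moved stays moved. The work goes in short steps, Python scripts to look and compute and a tool call to move; the robot and the scene stay as the last step left them, time stands still between calls to the robot, and variables do not carry over. Pictures are saved under pics/ and viewed, at most 10 in all, crops included, and the job is handed in when it is done.

Besides the shell and the picture viewer there is one more tool, called after "Emit:" as name(argument=value, ...) on one line, values as JSON. play_rows: Moves the arm, as the interface text tells. Its arguments: {"type":"object","properties":{"series":{"type":"array"},"fingers":{"type":"number"}},"required":["series"]}

```bash
mkdir -p pics; python3 - <<'E'
from workcell import *
import cv2,numpy as np
print(get_state(),tcp_to_grasp)
for n in ("scene","top"):
    s=snapshot(n);cv2.imwrite(f"pics/{n}0.png",s["image"]);np.savez(f"{n}0.npz",**s);print(s["K"],s["R"],s["t"])
E
```

```text
{'time_s': 0.0, 'q': array([-1.48553196e+00,  5.28485864e-01,  1.43391096e+00,  1.76179491e-05,
        1.18141861e+00, -1.78499211e-01]), 'joint_velocities': array([-1.75409499e-03,  2.51014763e-05, -3.61613851e-04,  3.25991512e-04,
        6.36738108e-05, -1.10946602e-03]), 'joint_torque': array([-1.40137279e-03, -4.42354560e+01, -1.78025669e+01, -4.58796076e-04,
        8.41838890e-03,  1.02065616e-05]), 'eef_pos': array([ 0.16291819, -0.6026403 ,  0.23031878]), 'ee_rot': array([-1.10980369e-03,  9.91316023e-01,  1.31496418e-01,  5.99284170e-05]), 'contact_force': array([-0.09164126,  0.41638078, -0.57956966]), 'ft_torque': array([ 0.0512188 , -0.02856284,  0.00146178]), 'grasp_force': 0.0, 'width': 1.0004793063225457} 0.0187
[[402.01652933   0.         274.37853634]
 [  0.         402.01652933 207.79557945]
 [  0.           0.           1.        ]] [[ 0.38511096  0.92285831 -0.00469982]
 [ 0.72402431 -0.30528707 -0.61853748]
 [-0.57225724  0.23480278 -0.78574124]] [-0.19642541 -0.32439635  1.59452757]
[[444.13346713   0.         281.94063966]
 [  0.         444.13346713 207.41405523]
 [  0.           0.           1.        ]] [[ 0.00680524 -0.99993287 -0.00937739]
 [-0.99781757 -0.00617432 -0.06574168]
 [ 0.06567937  0.00980431 -0.99779261]] [-0.03378519  0.52772737  1.34914192]
```

View pics/scene0.png

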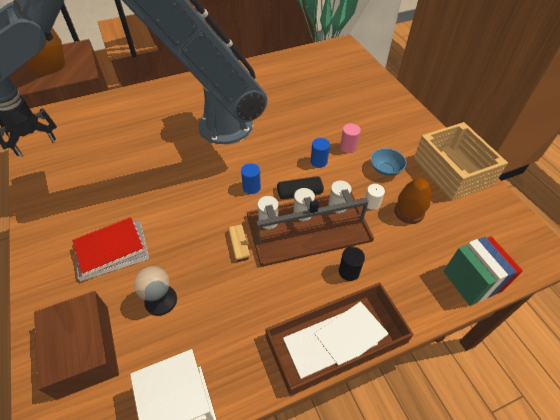

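View pics/top0.png

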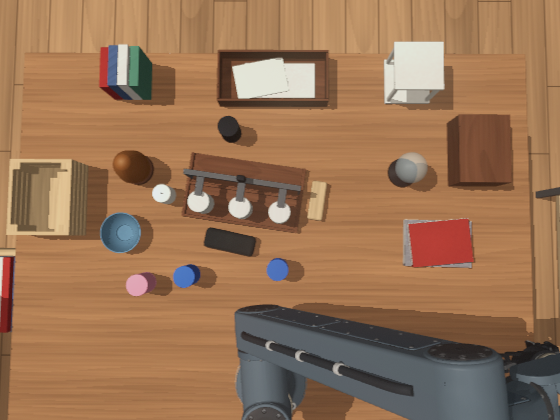

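The pictures show these candidates for the tins in the top view:
- **In the caddy:** white tins at (199,202), (240,207) and (280,212). These are the ones to use.
- **Look-alikes:** blue at (187,276) and (278,269), pink at (140,285), black at (229,129), and the white candle at (163,193).

The keeper grip is at about (240,180).

```bash
cat > h.py <<'E'
import numpy as np,cv2
def ray(d,uv,z):
    K,R,t=d["K"],d["R"],d["t"]; C=-R.T@t
    r=R.T@np.linalg.solve(K,[uv[0],uv[1],1.]); return C+r*(z-C[2])/r[2]
def proj(d,X):
    p=d["K"]@(d["R"]@np.array(X)+d["t"]); return p[:2]/p[2]
E
python3 - <<'E'
from h import *
d=np.load("top0.npz");im=d["image"]
hsv=cv2.cvtColor(im,cv2.COLOR_BGR2HSV)
m=((hsv[...,1]<60)&(hsv[...,2]>130)).astype(np.uint8)
m[:170]=0;m[235:]=0;m[:,:180]=0;m[:,300:]=0
m=cv2.morphologyEx(m,cv2.MORPH_CLOSE,np.ones((9,9)))
P=[]
for c in cv2.findContours(m,0,1)[0]:
    if cv2.contourArea(c)>100:
        cc,r=cv2.minEnclosingCircle(c);p=ray(d,cc,.105);P.append(p);print(cc,r,cv2.boundingRect(c),p)
P=np.array(sorted(P,key=lambda p:p[1]));dd=P[-1]-P[0];print(np.linalg.norm(dd),"yaw",np.degrees(np.arctan2(-dd[0],dd[1])))
c=im[150:250,150:330];cv2.imwrite("pics/crop.png",cv2.resize(c,(792,440),interpolation=cv2.INTER_CUBIC))
E
```

```text
(279.0, 211.5) 11.280613899230957 (268, 201, 23, 22) [ 0.51032496 -0.02283894  0.105     ]
(238.8275909423828, 206.7413787841797) 11.307405471801758 (228, 197, 23, 22) [0.52333046 0.0930171  0.105     ]
(197.91836547851562, 200.70408630371094) 11.15725040435791 (187, 191, 23, 21) [0.54006489 0.21143604 0.105     ]
0.2361551002792124 yaw -7.234691043842249
```

View pics/crop.png

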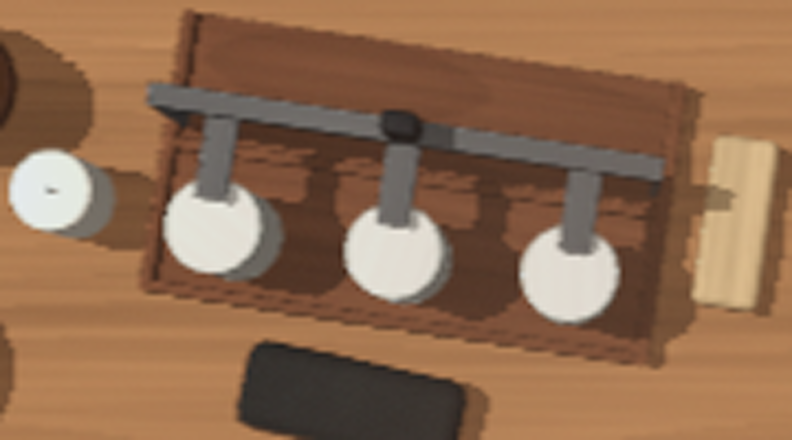

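```bash
cat >> h.py <<'E'
from scipy.spatial.transform import Rotation as Ro
def rot(s): 
    q=s["ee_rot"]; return Ro.from_quat([q[1],q[2],q[3],q[0]]).as_matrix()
def delta(s,target):  # tool-frame shift
    return rot(s).T@(np.array(target)-s["eef_pos"])
def toolyaw(s): x=rot(s)[:,0]; return np.degrees(np.arctan2(x[1],x[0]))
def wrist(s,w):  # camera dict like the fixed ones
    M=w["mount"];R=rot(s)
    Rc=R@M[:3,:3];C=R@M[:3,3]+s["eef_pos"]
    return dict(K=w["K"],R=Rc.T,t=-Rc.T@C,image=w["image"])
E
python3 - <<'E'
from h import *
from workcell import *
d=np.load("top0.npz")
g=ray(d,(240.9,178.4),.163);print("grip",g)
L=[ray(d,p,.105) for p in((198.4,201.4),(239.8,207.7),(279.3,212.3))];print(L)
s=get_state();w=snapshot("wrist");print(w["mount"],w["K"],toolyaw(s))
a=np.radians(-7.5);X=np.array([np.cos(a),np.sin(a),0]);Y=-np.array([-X[1],X[0],0])
D=np.array([.53,.09,.30])-s["eef_pos"];print(D@X,D@Y)
E
```

```text
grip [0.59793863 0.08210429 0.163     ]
[array([0.53805874, 0.21000471, 0.105     ]), array([0.5205801 , 0.09017666, 0.105     ]), array([ 0.50802571, -0.02371862,  0.105     ])]
[[ 8.62401758e-04 -9.55847679e-01 -2.93861313e-01  7.54813070e-02]
 [ 9.99999627e-01  8.13829702e-04  2.87564920e-04  1.41112816e-04]
 [-3.57151968e-05 -2.93861452e-01  9.55848024e-01 -1.42472764e-01]
 [ 0.00000000e+00  0.00000000e+00  0.00000000e+00  1.00000000e+00]] [[365.95879277   0.         280.0203427 ]
 [  0.         365.95879277 210.15592021]
 [  0.           0.           1.        ]] 15.11576086393009
0.273482344339688 -0.7346947243129184
```

Emit:
play_rows(series=[{"twist":0.94,"tx":0,"ty":0,"tz":-0.02},{"twist":0.94,"tx":0,"ty":0,"tz":-0.03},{"twist":0.95,"tx":0,"ty":0,"tz":-0.02},{"tx":0.02,"ty":-0.055,"tz":0,"twist":0},{"tx":0.02,"ty":-0.055,"tz":0,"twist":0},{"tx":0.02,"ty":-0.055,"tz":0,"twist":0},{"tx":0.02,"ty":-0.055,"tz":0,"twist":0},{"tx":0.02,"ty":-0.055,"tz":0,"twist":0}])

```text
time_s: 1.15
eef_pos: [0.2987, -0.342, 0.3012]
ee_rot: [-0.0, 0.998, -0.066, 0.0]
contact_force: [1.6, -0.5, 0.6]
width: 1.0
grasp_force: 0.0
```

Emit:
play_rows(series=[{"tx":0.02,"ty":-0.055,"tz":0,"twist":0},{"tx":0.02,"ty":-0.055,"tz":0,"twist":0},{"tx":0.02,"ty":-0.055,"tz":0,"twist":0},{"tx":0.02,"ty":-0.055,"tz":0,"twist":0},{"tx":0.02,"ty":-0.055,"tz":0,"twist":0},{"tx":0.02,"ty":-0.055,"tz":0,"twist":0},{"tx":0.02,"ty":-0.055,"tz":0,"twist":0},{"tx":0.03,"ty":-0.055,"tz":0,"twist":0}])

```text
time_s: 2.15
eef_pos: [0.5243, 0.0719, 0.3013]
ee_rot: [0.0, 0.998, -0.065, -0.0]
contact_force: [1.5, -0.6, 0.3]
width: 1.001
grasp_force: 0.0
```

```bash
python3 - <<'E'
from h import *
from workcell import *
s=get_state();w=snapshot("wrist");d=wrist(s,w);np.savez("w1.npz",**d);cv2.imwrite("pics/w1.png",d["image"]);print(s["eef_pos"],toolyaw(s),s["time_s"],s["joint_velocities"].round(2))
E
```

```text
[0.52430822 0.07194596 0.30127384] -7.5027862686996425 2.15 [ 0.87  0.51 -0.77 -0.01  0.24  0.88]
```

View pics/w1.png

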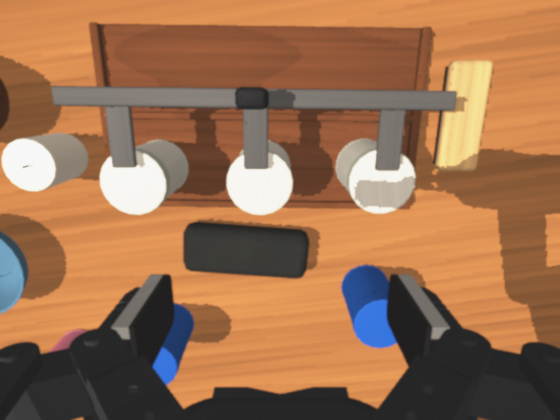

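The wrist view shows three white lids at about (136,180), (260,181) and (381,181), with the grip top at about (252,97). The bar's front edge runs from (55,104) to (455,109).

```bash
python3 - <<'E'
from h import *
from workcell import *
d=np.load("w1.npz");im=d["image"]
hsv=cv2.cvtColor(im,cv2.COLOR_BGR2HSV)
m=((hsv[...,1]<45)&(hsv[...,2]>205)).astype(np.uint8)
m[:130]=0;m[220:]=0;m[:,:95]=0;m[:,420:]=0
for c in cv2.findContours(m,0,1)[0]:
    if cv2.contourArea(c)>300:print(cv2.boundingRect(c),cv2.minEnclosingCircle(cv2.convexHull(c)))
L=np.array([ray(d,p,.105) for p in((136,180.5),(260,181),(381.5,181))]);print(L)
y=L[0]-L[2];print(np.linalg.norm(y),"yaw",np.degrees(np.arctan2(-y[0],y[1])))
b=ray(d,(55,87),.123)-ray(d,(455,92.5),.123);print("bar",np.linalg.norm(b),np.degrees(np.arctan2(-b[0],b[1])))
b=ray(d,(105,23),.015)-ray(d,(420,28),.015);print("board",np.linalg.norm(b),np.degrees(np.arctan2(-b[0],b[1])))
g=im[80:120,225:280].max(2);v=np.argwhere(g<40)+[80,225];print("grip",v.min(0),v.max(0))
print(ray(d,(252,97),.163))
s=get_state();print(s["eef_pos"],toolyaw(s))
E
```

```text
(227, 154, 66, 61) ((259.02703857421875, 181.8918914794922), 32.985145568847656)
(100, 154, 66, 60) ((132.0655975341797, 182.4241943359375), 34.38410568237305)
(349, 151, 66, 62) ((381.5, 180.5), 33.889625549316406)
[[ 0.54255103  0.20660077  0.105     ]
 [ 0.5268578   0.09055693  0.105     ]
 [ 0.51193236 -0.02333958  0.105     ]]
0.2319699741736626 yaw -7.584837303511808
bar 0.332946613514724 -8.200774813852297
board 0.33413407297978465 -8.267354796579065
grip [ 91 264] [106 267]
[0.6022117  0.08238026 0.163     ]
[0.52925905 0.07785544 0.30144644] -7.299758341023649
```

Emit:
play_rows(series=[{"tx":0.03,"ty":-0.01,"tz":0,"twist":0.07},{"tx":0.03,"ty":-0.004,"tz":0,"twist":0},{"tx":0.009,"ty":0,"tz":0.04,"twist":0},{"tx":0,"ty":0,"tz":0.04,"twist":0},{"tx":0,"ty":0,"tz":0,"twist":0},{"tx":0,"ty":0,"tz":0,"twist":0},{"tx":0,"ty":0,"tz":0,"twist":0},{"tx":0,"ty":0,"tz":0,"twist":0}])

```text
time_s: 3.2
eef_pos: [0.5952, 0.0744, 0.223]
ee_rot: [-0.0, 0.998, -0.07, 0.002]
contact_force: [0.4, 0.3, 0.9]
width: 0.996
grasp_force: 0.0
```

```bash
python3 - <<'E'
from h import *
from workcell import *
s=get_state();w=snapshot("wrist");d=wrist(s,w);np.savez("w2.npz",**d);cv2.imwrite("pics/w2.png",d["image"]);print(s["eef_pos"],toolyaw(s),s["time_s"],s["contact_force"])
E
```

```text
[0.59520113 0.07442942 0.22297611] -8.082280764344258 3.2 [0.42816788 0.28892194 0.88092383]
```

View pics/w2.png

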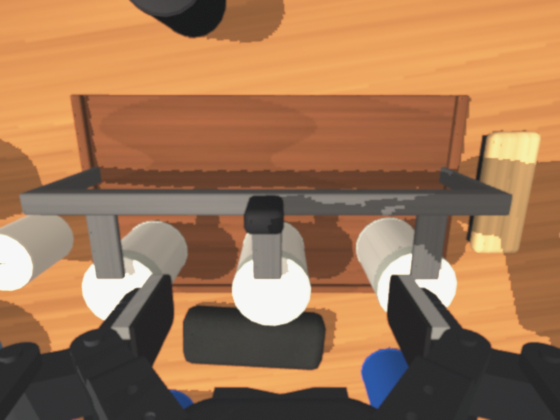

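The second wrist view shows the grip top centre at about (265,218), the lids at about (121,285), (272,285) and (418,285), and the bar level, so the yaw matches.

```bash
python3 - <<'E'
from h import *
from workcell import *
d=np.load("w2.npz");s=get_state();im=d["image"]
for p in((265,216),(265,220)):
    g=ray(d,p,.163);print("grip",g,delta(s,[g[0],g[1],.132]))
print([ray(d,p,.105) for p in((118,285),(272,285),(420,285))])
g=im[185:245,235:295].max(2);v=np.argwhere(cv2.morphologyEx((g<38).astype(np.uint8),cv2.MORPH_OPEN,np.ones((5,5))))+[185,235];print("dark",v.min(0),v.max(0))
# predicted block outline for the grip at measured place
a=np.radians(-8.1);X=np.array([np.cos(a),np.sin(a),0]);Y=np.array([-X[1],X[0],0])
c=ray(d,(265,218),.163)
for z in(.163,.123):
    print(z,[proj(d,[*(c+sx*.008*X+sy*.012*Y)[:2],z]).round() for sx in(-1,1) for sy in(-1,1)])
E
```

```text
grip [0.60620577 0.08174395 0.163     ] [ 0.00984035 -0.00877742  0.09069544]
grip [0.60378214 0.08211554 0.163     ] [ 0.00738855 -0.0088045   0.09068939]
[array([0.54754502, 0.21105437, 0.105     ]), array([0.5304448 , 0.09002449, 0.105     ]), array([ 0.51400627, -0.02632219,  0.105     ])]
dark [197 253] [209 281]
0.163 [array([286., 231.]), array([245., 231.]), array([286., 205.]), array([244., 205.])]
0.123 [array([285., 211.]), array([250., 211.]), array([285., 189.]), array([250., 189.])]
```

Emit:
play_rows(series=[{"tx":0.006,"ty":-0.009,"tz":0,"twist":0},{"tx":0,"ty":0,"tz":0.03,"twist":0},{"tx":0,"ty":0,"tz":0.03,"twist":0},{"tx":0,"ty":0,"tz":0.02,"twist":0},{"tx":0,"ty":0,"tz":0.01,"twist":0},{"tx":0,"ty":0,"tz":0,"twist":0},{"tx":0,"ty":0,"tz":0,"twist":0},{"tx":0,"ty":0,"tz":0,"twist":0}])

```text
time_s: 4.25
eef_pos: [0.6024, 0.0825, 0.1323]
ee_rot: [-0.0, 0.998, -0.071, 0.001]
contact_force: [-0.1, 0.2, -0.3]
width: 1.0
grasp_force: 0.0
```

Emit:
play_rows(series=[{"tx":0,"ty":0,"tz":0,"twist":0},{"tx":0,"ty":0,"tz":0,"twist":0},{"tx":0,"ty":0,"tz":0,"twist":0},{"tx":0,"ty":0,"tz":0,"twist":0},{"tx":0,"ty":0,"tz":0,"twist":0},{"tx":0,"ty":0,"tz":0,"twist":0},{"tx":0,"ty":0,"tz":0,"twist":0},{"tx":0,"ty":0,"tz":0,"twist":0}], fingers=0.0)

```text
time_s: 5.25
eef_pos: [0.6019, 0.0835, 0.1317]
ee_rot: [-0.001, 0.997, -0.071, 0.0]
contact_force: [0.8, 5.4, 2.9]
width: 0.268
grasp_force: 60.3
```

Width 0.268 × 85 mm is about 23 mm, so the grip is held. Next I push it back.

Emit:
play_rows(series=[{"tx":0.01,"ty":0,"tz":0,"twist":0},{"tx":0.012,"ty":0,"tz":0,"twist":0},{"tx":0.012,"ty":0,"tz":0,"twist":0},{"tx":0.01,"ty":0,"tz":0,"twist":0},{"tx":0.002,"ty":0,"tz":0,"twist":0},{"tx":0.002,"ty":0,"tz":0,"twist":0},{"tx":0,"ty":0,"tz":0,"twist":0},{"tx":0,"ty":0,"tz":0,"twist":0}])

```text
time_s: 6.25
eef_pos: [0.6492, 0.0767, 0.1317]
ee_rot: [-0.001, 0.998, -0.071, 0.0]
contact_force: [-0.4, 5.6, 4.1]
width: 0.272
grasp_force: 60.6
```

Emit:
play_rows(series=[{"tx":0.002,"ty":0,"tz":0,"twist":0},{"tx":0.002,"ty":0,"tz":0,"twist":0},{"tx":0.001,"ty":0,"tz":0,"twist":0},{"tx":0.001,"ty":0,"tz":0,"twist":0},{"tx":0,"ty":0,"tz":0,"twist":0},{"tx":0,"ty":0,"tz":0,"twist":0},{"tx":0,"ty":0,"tz":0,"twist":0},{"tx":0,"ty":0,"tz":0,"twist":0}])

```text
time_s: 7.25
eef_pos: [0.6549, 0.0759, 0.1317]
ee_rot: [-0.001, 0.998, -0.071, -0.0]
contact_force: [-0.1, 4.7, 3.3]
width: 0.272
grasp_force: 60.6
```

Emit:
play_rows(series=[{"tx":0.002,"ty":0,"tz":0,"twist":0},{"tx":0.001,"ty":0,"tz":0,"twist":0},{"tx":0.001,"ty":0,"tz":0,"twist":0},{"tx":0,"ty":0,"tz":0,"twist":0},{"tx":0,"ty":0,"tz":0,"twist":0},{"tx":0,"ty":0,"tz":0,"twist":0},{"tx":0,"ty":0,"tz":0,"twist":0},{"tx":0,"ty":0,"tz":0,"twist":0}])

```text
time_s: 8.25
eef_pos: [0.6552, 0.0759, 0.1316]
ee_rot: [-0.001, 0.998, -0.07, -0.004]
contact_force: [-8.4, 3.7, 8.0]
width: 0.269
grasp_force: 61.3
```

Emit:
play_rows(series=[{"tx":0.001,"ty":0,"tz":0,"twist":0},{"tx":0.001,"ty":0,"tz":0,"twist":0},{"tx":0,"ty":0,"tz":0,"twist":0},{"tx":0,"ty":0,"tz":0,"twist":0},{"tx":0,"ty":0,"tz":0,"twist":0},{"tx":0,"ty":0,"tz":0,"twist":0},{"tx":0,"ty":0,"tz":0,"twist":0},{"tx":0,"ty":0,"tz":0,"twist":0}])

```text
time_s: 9.25
eef_pos: [0.6552, 0.0759, 0.1316]
ee_rot: [-0.001, 0.998, -0.07, -0.006]
contact_force: [-13.2, 5.3, 11.8]
width: 0.269
grasp_force: 61.6
```

Emit:
play_rows(series=[{"tx":-0.003,"ty":0,"tz":0,"twist":0},{"tx":0,"ty":0,"tz":0,"twist":0},{"tx":0,"ty":0,"tz":0,"twist":0},{"tx":0,"ty":0,"tz":0,"twist":0},{"tx":0,"ty":0,"tz":0,"twist":0},{"tx":0,"ty":0,"tz":0,"twist":0},{"tx":0,"ty":0,"tz":0,"twist":0},{"tx":0,"ty":0,"tz":0,"twist":0}])

```text
time_s: 10.25
eef_pos: [0.6553, 0.0759, 0.1317]
ee_rot: [-0.001, 0.998, -0.07, -0.003]
contact_force: [-6.1, 4.8, 6.9]
width: 0.271
grasp_force: 60.9
```

Emit:
play_rows(series=[{"tx":0,"ty":0,"tz":0,"twist":0},{"tx":0,"ty":0,"tz":0,"twist":0},{"tx":0,"ty":0,"tz":0,"twist":0},{"tx":0,"ty":0,"tz":0,"twist":0},{"tx":0,"ty":0,"tz":0,"twist":0},{"tx":0,"ty":0,"tz":-0.03,"twist":0},{"tx":0,"ty":0,"tz":-0.04,"twist":0},{"tx":0,"ty":0,"tz":-0.02,"twist":0}], fingers=0.0854)

```text
time_s: 11.25
eef_pos: [0.6592, 0.0744, 0.2239]
ee_rot: [0.0, 0.998, -0.07, 0.002]
contact_force: [0.2, -0.8, -0.8]
width: 1.001
grasp_force: 0.0
```

Emit:
play_rows(series=[{"tx":-0.05,"ty":0,"tz":-0.02,"twist":0},{"tx":-0.05,"ty":0,"tz":-0.02,"twist":0},{"tx":-0.03,"ty":0,"tz":0,"twist":0},{"tx":0,"ty":0,"tz":0,"twist":0},{"tx":0,"ty":0,"tz":0,"twist":0},{"tx":0,"ty":0,"tz":0,"twist":0},{"tx":0,"ty":0,"tz":0,"twist":0},{"tx":0,"ty":0,"tz":0,"twist":0}])

```text
time_s: 12.25
eef_pos: [0.5298, 0.0927, 0.261]
ee_rot: [0.0, 0.998, -0.071, -0.0]
contact_force: [-0.1, 0.4, -0.3]
width: 0.999
grasp_force: 0.0
```

```bash
python3 - <<'E'
from h import *
from workcell import *
s=get_state();w=snapshot("wrist");d=wrist(s,w);np.savez("w3.npz",**d);cv2.imwrite("pics/w3.png",d["image"]);print(s["eef_pos"],toolyaw(s),s["time_s"],s["contact_force"])
hsv=cv2.cvtColor(d["image"],cv2.COLOR_BGR2HSV)
m=((hsv[...,1]<45)&(hsv[...,2]>205)).astype(np.uint8);m=cv2.morphologyEx(m,cv2.MORPH_OPEN,np.ones((5,5)))
for c in cv2.findContours(m,0,1)[0]:
    if cv2.contourArea(c)>300:
        p=cv2.minEnclosingCircle(cv2.convexHull(c));print(cv2.boundingRect(c),p,ray(d,p[0],.105))
E
```

```text
[0.52977431 0.09268204 0.26095038] -8.09516113568275 12.25 [-0.1173779   0.35010692 -0.25381353]
(104, 162, 73, 70) ((140.0, 196.5), 37.8715934753418) [0.54210218 0.21015157 0.105     ]
(246, 161, 72, 70) ((281.6605224609375, 195.7401885986328), 36.292015075683594) [0.52602091 0.0917857  0.105     ]
(386, 158, 64, 29) ((417.5, 177.5), 32.626773834228516) [ 0.52572225 -0.02208726  0.105     ]
(0, 150, 53, 56) ((24.5, 176.5), 31.31303596496582) [0.5722367  0.30065404 0.105     ]
```

View pics/w3.png

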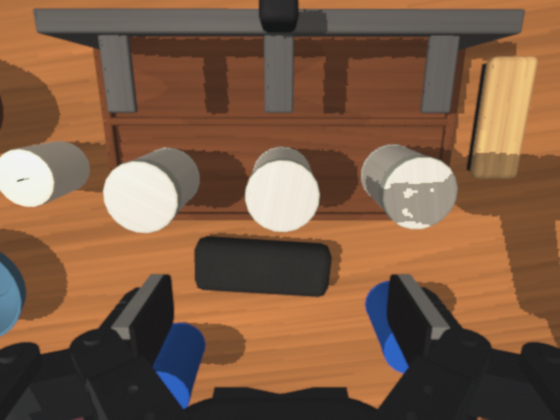

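The third wrist view shows the keeper at its back stop and all three lids clear at about (140,196), (282,196) and (418,193). I heft the middle tin first.

Emit:
play_rows(series=[{"tx":-0.003,"ty":0.0014,"tz":0.04,"twist":0},{"tx":0,"ty":0,"tz":0.04,"twist":0},{"tx":0,"ty":0,"tz":0.04,"twist":0},{"tx":0,"ty":0,"tz":0.04,"twist":0},{"tx":0,"ty":0,"tz":0.025,"twist":0},{"tx":0,"ty":0,"tz":0.01,"twist":0},{"tx":0,"ty":0,"tz":0,"twist":0},{"tx":0,"ty":0,"tz":0,"twist":0}])

```text
time_s: 13.3
eef_pos: [0.5271, 0.0919, 0.0673]
ee_rot: [-0.0, 0.998, -0.07, 0.001]
contact_force: [0.1, 0.2, -0.8]
width: 1.0
grasp_force: 0.0
```

Emit:
play_rows(series=[{"tx":0,"ty":0,"tz":0,"twist":0},{"tx":0,"ty":0,"tz":0,"twist":0},{"tx":0,"ty":0,"tz":0,"twist":0},{"tx":0,"ty":0,"tz":0,"twist":0},{"tx":0,"ty":0,"tz":0,"twist":0},{"tx":0,"ty":0,"tz":0,"twist":0},{"tx":0,"ty":0,"tz":0,"twist":0},{"tx":0,"ty":0,"tz":0,"twist":0}], fingers=0.0)

```text
time_s: 14.3
eef_pos: [0.5269, 0.0917, 0.0677]
ee_rot: [-0.0, 0.998, -0.07, 0.001]
contact_force: [-1.3, -0.8, 4.0]
width: 0.712
grasp_force: 64.0
```

Emit:
play_rows(series=[{"tx":0,"ty":0,"tz":-0.01,"twist":0},{"tx":0,"ty":0,"tz":-0.02,"twist":0},{"tx":0,"ty":0,"tz":-0.03,"twist":0},{"tx":0,"ty":0,"tz":-0.03,"twist":0},{"tx":0,"ty":0,"tz":-0.03,"twist":0},{"tx":0,"ty":0,"tz":-0.02,"twist":0},{"tx":0,"ty":0,"tz":-0.01,"twist":0},{"tx":0,"ty":0,"tz":0,"twist":0}])

```text
time_s: 15.3
eef_pos: [0.5262, 0.0919, 0.2168]
ee_rot: [-0.0, 0.998, -0.07, 0.001]
contact_force: [0.0, 0.1, -2.5]
width: 0.71
grasp_force: 65.5
```

Emit:
play_rows(series=[{"tx":0,"ty":0,"tz":0,"twist":0},{"tx":0,"ty":0,"tz":0,"twist":0},{"tx":0,"ty":0,"tz":0,"twist":0},{"tx":0,"ty":0,"tz":0,"twist":0},{"tx":0,"ty":0,"tz":0,"twist":0},{"tx":0,"ty":0,"tz":0,"twist":0},{"tx":0,"ty":0,"tz":0,"twist":0},{"tx":0,"ty":0,"tz":0,"twist":0}])

```text
time_s: 16.3
eef_pos: [0.5262, 0.0918, 0.2164]
ee_rot: [0.0, 0.998, -0.07, 0.0]
contact_force: [-1.0, 0.2, -3.0]
width: 0.711
grasp_force: 65.5
```

```bash
cat > f.py <<'E'
from h import *
from workcell import *
F=[]
for _ in range(5): snapshot("top");s=get_state();F.append(s["contact_force"][2])
print(np.round(F,2),np.mean(F),s["joint_torque"].round(2),s["eef_pos"],s["time_s"],s["width"])
E
python3 f.py
```

```text
[-2.55 -2.4  -1.76 -2.61 -2.9 ] -2.442735478883197 [ 0.000e+00 -3.857e+01 -1.634e+01  0.000e+00  1.000e-02 -0.000e+00] [0.52618109 0.09184942 0.21632558] 16.55 0.7112436967882035
```

Emit:
play_rows(series=[{"tx":0,"ty":0,"tz":0.02,"twist":0},{"tx":0,"ty":0,"tz":0.04,"twist":0},{"tx":0,"ty":0,"tz":0.04,"twist":0},{"tx":0,"ty":0,"tz":0.03,"twist":0},{"tx":0,"ty":0,"tz":0.01,"twist":0},{"tx":0,"ty":0,"tz":0.006,"twist":0},{"tx":0,"ty":0,"tz":0.003,"twist":0},{"tx":0,"ty":0,"tz":0,"twist":0}])

```text
time_s: 17.55
eef_pos: [0.5269, 0.0918, 0.0681]
ee_rot: [-0.0, 0.998, -0.07, 0.001]
contact_force: [-0.5, 0.3, -2.7]
width: 0.705
grasp_force: 65.8
```

Emit:
play_rows(series=[{"tx":0,"ty":0,"tz":0,"twist":0},{"tx":0,"ty":0,"tz":0,"twist":0},{"tx":0,"ty":0,"tz":0.001,"twist":0},{"tx":0,"ty":0,"tz":0,"twist":0},{"tx":0,"ty":0,"tz":0,"twist":0},{"tx":0,"ty":0,"tz":0,"twist":0},{"tx":0,"ty":0,"tz":0,"twist":0},{"tx":0,"ty":0,"tz":0,"twist":0}])

```text
time_s: 18.55
eef_pos: [0.5265, 0.0918, 0.0677]
ee_rot: [-0.0, 0.998, -0.07, 0.001]
contact_force: [-1.7, 0.0, 6.9]
width: 0.709
grasp_force: 67.2
```

Emit:
play_rows(series=[{"tx":0,"ty":0,"tz":0,"twist":0},{"tx":0,"ty":0,"tz":0,"twist":0},{"tx":0,"ty":0,"tz":0,"twist":0},{"tx":0,"ty":0,"tz":0,"twist":0},{"tx":0,"ty":0,"tz":0,"twist":0},{"tx":0,"ty":0,"tz":-0.03,"twist":0},{"tx":0,"ty":0,"tz":-0.04,"twist":0},{"tx":0,"ty":0,"tz":-0.03,"twist":0}], fingers=0.0854)

```text
time_s: 19.55
eef_pos: [0.5265, 0.0918, 0.1677]
ee_rot: [-0.0, 0.998, -0.07, 0.0]
contact_force: [-0.2, 0.2, -0.1]
width: 1.0
grasp_force: 0.0
```

Emit:
play_rows(series=[{"tx":0,"ty":-0.04,"tz":0,"twist":0},{"tx":-0.001,"ty":-0.05,"tz":0,"twist":0},{"tx":0,"ty":-0.03,"tz":0,"twist":0},{"tx":0,"ty":0,"tz":0,"twist":0},{"tx":0,"ty":0,"tz":0.03,"twist":0},{"tx":0,"ty":0,"tz":0.04,"twist":0},{"tx":0,"ty":0,"tz":0.03,"twist":0},{"tx":0,"ty":0,"tz":0,"twist":0}])

```text
time_s: 20.55
eef_pos: [0.5399, 0.2092, 0.0641]
ee_rot: [0.001, 0.997, -0.071, -0.003]
contact_force: [0.2, -0.3, 0.7]
width: 0.997
grasp_force: 0.0
```

Emit:
play_rows(series=[{"tx":0,"ty":0,"tz":0,"twist":0},{"tx":0,"ty":0,"tz":0,"twist":0},{"tx":0,"ty":0,"tz":0,"twist":0},{"tx":0,"ty":0,"tz":0,"twist":0},{"tx":0,"ty":0,"tz":0,"twist":0},{"tx":0,"ty":0,"tz":0,"twist":0},{"tx":0,"ty":0,"tz":0,"twist":0},{"tx":0,"ty":0,"tz":0,"twist":0}], fingers=0.0)

```text
time_s: 21.55
eef_pos: [0.5434, 0.2106, 0.0681]
ee_rot: [-0.0, 0.998, -0.07, 0.002]
contact_force: [0.0, -2.7, 6.5]
width: 0.708
grasp_force: 66.2
```

Emit:
play_rows(series=[{"tx":0,"ty":0,"tz":-0.01,"twist":0},{"tx":0,"ty":0,"tz":-0.02,"twist":0},{"tx":0,"ty":0,"tz":-0.03,"twist":0},{"tx":0,"ty":0,"tz":-0.03,"twist":0},{"tx":0,"ty":0,"tz":-0.03,"twist":0},{"tx":0,"ty":0,"tz":-0.03,"twist":0},{"tx":0,"ty":0,"tz":-0.02,"twist":0},{"tx":0,"ty":0,"tz":0,"twist":0}])

```text
time_s: 22.55
eef_pos: [0.5422, 0.2112, 0.2374]
ee_rot: [-0.0, 0.998, -0.07, 0.001]
contact_force: [0.2, -0.4, -6.1]
width: 0.711
grasp_force: 66.4
```

Emit:
play_rows(series=[{"tx":0,"ty":0,"tz":0,"twist":0},{"tx":0,"ty":0,"tz":0,"twist":0},{"tx":0,"ty":0,"tz":0,"twist":0},{"tx":0,"ty":0,"tz":0,"twist":0},{"tx":0,"ty":0,"tz":0,"twist":0},{"tx":0,"ty":0,"tz":0,"twist":0},{"tx":0,"ty":0,"tz":0,"twist":0},{"tx":0,"ty":0,"tz":0,"twist":0}])

```text
time_s: 23.55
eef_pos: [0.5421, 0.2108, 0.2364]
ee_rot: [-0.0, 0.998, -0.071, 0.0]
contact_force: [0.6, 0.9, -4.6]
width: 0.712
grasp_force: 66.4
```

```bash
python3 f.py
```

```text
[-5.15 -5.81 -5.41 -5.29 -5.48] -5.426298032822565 [ 0.000e+00 -4.373e+01 -1.889e+01  0.000e+00  2.000e-02  0.000e+00] [0.54209077 0.21078188 0.23632257] 23.8 0.7097509232780451
```

The left tin pulls 5.4 N against 2.4 N for the middle one, so it is the heaviest. Its underside is about 0.18 m up. I take one check picture before handing in.

```bash
python3 -c "
from workcell import *;import cv2
cv2.imwrite('pics/end.png',cv2.resize(snapshot('scene')['image'][120:300,200:440],(800,600)))"
```

```text
(no output)
```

View pics/end.png

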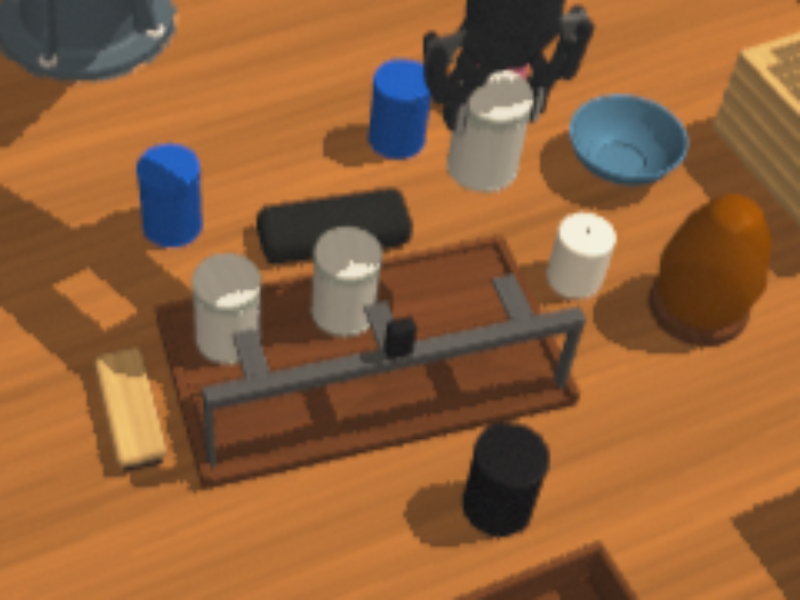

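In this crop the two lighter tins stand in the caddy at about (345,280) and (227,308). The heaviest is held upright at about (487,130), the keeper is back, and the other things are undisturbed.

```bash
python3 -c "
from workcell import *;print(sign_off())"
```

```text
the job is handed in; nothing more can be done
None
```

The job is handed in: the keeper is at its back stop, and the left (+y) tin, the heaviest at 5.4 N against 2.4 N for the middle one, is held upright with its underside about 18 cm above the dresser; the right tin was not lifted, because a gap that large already settles it.

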